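# Unlatch the cylinder and hold its piston rod at mid-stroke

## Task

Take the orange-handled square key from its wooden holder, push it fully home into the brass knob of the cylinder stand and turn it counter-clockwise (seen from above) to the stop, so that the yellow latch arm swings clear of the piston rod; leave the key in the knob. Then grip the rod by its black handle and draw it straight up, without binding, until the red band on the rod is level with the mouth of the bore, so that about half of the band shows, and finish while still holding it steady there for the valve setting. Leave the other things on the bench where they are.

Things in the scene. Friction and masses are not known exactly. Their poses are not given: they have to be found in the camera images.
- stand: Fixed cylinder stand, green foot 110 x 210 x 12 mm; origin under its centre on the bench. On it, along its y axis: at y = -50 mm a finned aluminium cylinder block 82 mm square over the fins, at y = +50 mm a round green post 48 mm across; both tops are 75 mm above the bench.
- bore_mouth (a point): Centre of the upright bore's mouth, in the top face of the cylinder block (75 mm above the bench). The bore is 21.5 mm across and 61 mm deep; z up, x and y as the stand's.
- rod: Loose steel piston rod standing in the bore, 0.2 to 0.36 kg. Origin: on its axis, underside of its collar, which rests on the bore's mouth; z up. Below: stem 20 mm across, 58 long, red band 24 to 40 mm below the origin (lifting by 32 mm brings its middle level with the mouth). Above: collar 48 across, 8 high; neck; black round handle 24 across from 26 to 71 mm. Falls back if let go.
- latch (a joint): Angle of the knob and its arm about the upright axis, rad: 0 locked, grows counter-clockwise from above, stop at 1.3; friction 0.06 N m, stays where left. Starts at 0 to 0.1: the yellow arm, 18 mm wide, points to the stand's -y, reaches 84 mm from the knob's axis, 10 to 18 mm above the block, over the rod's collar, so the rod cannot rise; clear from about 0.5 on.
- socket (a point): Centre of the mouth of the square socket in the round brass knob (44 mm across, top 103 mm above the bench), 100 mm from the bore's axis. Socket 14 mm square, 20 mm deep, sides along this frame's x and y, which turn with the latch (at latch 0 they are the stand's); z up. The key fits in any of the four quarter turns.
- holder: Fixed wooden key holder, 70 x 70 x 32 mm, origin under its centre on the bench; a square hole 14 mm wide, 26 mm deep in the middle of its top, sides along its x and y, holds the key.
- key: Loose square key standing upright in the holder, 70 g. Origin at the middle of its tip (foot), z up. Steel shank 12 mm square, 40 mm long, its last 7 mm a round cone tapering to 8 mm; above it, from 40 to 68 mm, the orange handle, 42 mm along x, 14 mm thick along y: pinch it across y. Fully home, the tip is 20 mm below the socket's mouth.
- bush: Bystander: copper bush, ring 32 mm across, 22 mm high, loose on the bench; origin under its centre.
- screwdriver: Bystander: screwdriver with amber handle lying on the bench near the robot.
- wrench: Bystander: steel wrench lying at the back of the bench.
- glass_tube: Bystander: upright glass tube, 44 mm across, 75 mm high, at the back of the bench; origin under its centre.
- tin: Bystander: red tin with dark lid, 64 mm across, 60 mm high, at the back of the bench; origin under its centre.
- gasket: Bystander: flat copper ring 70 mm across, 6 mm high, lying on the bench.
There are look-alikes about, which are no part of the job. What is meant by the rod is not blue or green, and is the smaller of those in its own colour.

How it is judged:
By the outcome, as a careful person would: the job done as asked, in the order asked, and still so for the second after the job is handed in, while the arm keeps its last pose, push and grip.
It also fails if it takes over 64 s, if anything falls off the work surface, if the arm or the gripper's body presses on something with over 40 N, if the wrist force passes 120 N, or if a joint passes its speed limit or range.

## Robot

A 6-joint arm with a two-finger parallel gripper is mounted at the origin on the work surface. World frame = base frame: x ahead of the robot, y to its left, z up, the work surface at z = 0. Lengths are in m, angles in degrees, forces in N, time in s.
With the tool pointing down it reaches from about 0.3 to 0.75 m from the base axis. Payload 8.5 kg.
Tool frame: the origin (TCP) lies midway between the tips of the shut fingers; the grasp point (between the pads) lies 19 mm behind it; z points along the fingers, y is the line along which they close (so a half turn about z gives the same grasp; the last joint's range is limited). The gripper opens to 85 mm and grips with 20 to 120 N. Pads are 22 mm wide; open, the fingers measure 114 mm over their backs; the gripper's body (76 mm by 85 mm) begins 54 mm behind the grasp point. The pads swing forward as they close: fully open they stand 13 mm farther back than shut.
Start: joints at [61.92, 21.807, 74.336, -0, 83.858, -12.336], TCP at [0.149, 0.529, 0.231] pointing down, gripper open.
Joint ranges: [-178.18, 178.18], [-50.72, 133.34], [12.68, 142.11], [-81.47, 261.47], [9.98, 163.14], [-165.26, 165.26]. Speed limits (degrees/s): [136.94, 136.94, 180, 180, 180, 180].

## Interface

Orientations are given as a 3x3 rotation matrix whose columns are the frame's x, y, z axes.
In Python, from rig import env, viewer, recognise, pinpoint gives the robot as it stands.
- The arm moves only by the tool move_arm, never from a script. Its argument "plan" is text: rows parted by semicolons, each of 7 numbers parted by spaces: the shift along the tool's x, y, z in m, then the turn, a rotation vector about the tool's x, y, z in rad, then the finger opening in m, from 0 to 0.0854. A call has 1 to 12 rows; each row shifts and turns the commanded pose from where the row before left it, along the tool's axes as they then stand; what a row does not reach is not made up. A row lasts 1/8 s, in which the tool goes at most 62.5 mm and 10.7 degrees, less where a joint would pass 70% of its speed; a pose out of reach is approached as far as the arm can. A call is refused whole if a number of a shift passes 0.0625 or a number of a turn 0.188, either way. A call with a gripper value outside its range is refused whole. The fingers move at their own pace and stop on an object; "grip_force" is the grip in N (left out, the last holds). Time passes only in rows, so rows that do not move let the fingers close. It gives the time, the measured TCP pose, the force, the opening and the grip force at its end, in the units of the state.
- env.observe(): the state, without advancing time (a new reading comes with each control period).
- viewer.get_image(name): name is "scene" or "top" or "wrist"; returns (picture, depth): 420x560x3 uint8, red, green, blue; 420x560 float32, m along the optical axis (not along the pixel's ray), 0 where there is no reading.
- viewer.calibration(name): a dict with "fx", "fy", "cx", "cy" (pixels), "R" (3x3) and "t" (3): a world point X has camera coordinates R X + t. Camera axes: x right, y down, z forward; pixel columns grow to the right and rows downward; lengths in m; the calibration is good to about 2 mm. A picture is of the moment at which its call begins: read the wrist's pose just before it. calibration takes no time and is no camera call; for the wrist camera it gives the pose at the moment of the call.
- env.close_job(): hands the job in; it is judged then, once.
Trained networks look in the newest picture that a camera, given by its name, has taken for a name from the list of things; names that differ only in an ending like _2 or _b are one class to them, and where a whole thing is asked for, a point or a joint stands for the part that bears it (a point fixed in the world has none). Each returns a list of dicts, best first, with "conf" (0 to 1); they miss things now and then, are a little off and sometimes report something else, mostly with a low value. They report only what shows in the picture. A call takes as long as a camera call. They do not tell look-alikes from the thing itself.
- recognise(camera, name): "extent" ([centre column, centre row, width, height] in pixels, round what is visible of it).
- pinpoint(camera, name): "pixel" ([column, row] in pixels: a listed point, or the origin of a listed thing).
The state is a dict: "time_s": time; "q": joint angles; "qvel": joint speeds; "joint_efforts": joint torques, N m; "position": TCP position; "tool_rot": TCP orientation; "ft_force": force on the tool from outside, world axes, zero at the start; "wrist_torque": the same for the moment, N m; "grip_width": finger opening in m; "gripper_force": force on a finger pad.
Only numpy, scipy, OpenCV 4.12 (cv2) and the standard library are available. Lean on these libraries where they do the work, as an engineer would, in place of code of your own. Each camera call takes 0.05 s, during which the arm holds its last target. There are 200 camera calls.

## Working session

There is one attempt and no reset: what is moved stays moved. The work goes in short steps, Python scripts to look and compute and a tool call to move; the robot and the scene stay as the last step left them, time stands still between calls to the robot, and variables do not carry over. Pictures are saved under pics/ and viewed, at most 11 in all, crops included, and the job is handed in when it is done.

Besides the shell and the picture viewer there is one more tool, called after "Emit:" by a JSON object that holds its "name" and its "arguments", one argument or row to a line. move_arm: Moves the arm, as the interface text tells. Its arguments: {"type":"object","properties":{"plan":{"type":"string"},"grip_force":{"type":"number"}},"required":["plan"]}

```bash
mkdir -p pics
cat > h.py <<'E'
import numpy as np, cv2
from rig import env, viewer, recognise, pinpoint
def snap(n,f=None):
    im,d=viewer.get_image(n)
    if f: cv2.imwrite('pics/'+f,im[:,:,::-1])
    return im,d,viewer.calibration(n)
def ray(c,p):
    v=np.array([(p[0]-c['cx'])/c['fx'],(p[1]-c['cy'])/c['fy'],1.]); R=np.array(c['R']);t=np.array(c['t'])
    return -R.T@t, R.T@v
def atz(c,p,z):
    o,v=ray(c,p); return o+v*(z-o[2])/v[2]
def cloud(d,c):
    u,v=np.meshgrid(np.arange(560),np.arange(420))
    P=np.stack([(u-c['cx'])/c['fx']*d,(v-c['cy'])/c['fy']*d,d],-1)
    return (P-np.array(c['t']))@np.array(c['R'])
E
python3 - <<'E'
from h import *
for n in ['scene','top']:
    im,d,c=snap(n,n+'1.png'); W=cloud(d,c)
    print(n, (-np.array(c['R']).T@c['t']).round(3))
    for k in ['rod','bore_mouth','socket','key','holder','stand','latch']:
        print(k,[(round(r['conf'],2),np.round(r['extent']).astype(int).tolist()) for r in recognise(n,k)[:3]] if k!='bore_mouth' else '', [(round(r['conf'],2),np.round(r['pixel'],1).tolist()) for r in pinpoint(n,k)[:3]] if k!='latch' else '')
E
```

```text
scene [1.194 0.049 0.853]
rod [(0.85, [182, 208, 23, 36]), (0.82, [223, 152, 31, 65]), (0.61, [138, 185, 25, 38])] [(0.82, [137.6, 185.5]), (0.78, [182.8, 213.2]), (0.64, [223.5, 157.7])]
bore_mouth  [(0.95, [184.5, 216.7])]
socket [(0.82, [213, 205, 48, 23])] []
key [(0.7, [415, 229, 14, 25])] [(0.64, [409.5, 241.9])]
holder [(0.69, [410, 240, 47, 38])] [(0.78, [406.1, 247.6]), (0.59, [407.9, 241.0])]
stand [(0.81, [213, 226, 101, 73]), (0.52, [183, 208, 22, 37])] [(0.77, [212.5, 234.6])]
latch [(0.8, [215, 205, 55, 23])] 
top [ 0.429 -0.073  0.971]
rod [(0.94, [435, 190, 44, 36]), (0.9, [364, 199, 20, 19]), (0.83, [427, 239, 30, 21])] [(0.74, [423.3, 240.8]), (0.72, [363.1, 196.7]), (0.6, [347.6, 286.2])]
bore_mouth  [(0.84, [363.3, 195.5]), (0.74, [132.3, 150.6])]
socket [(0.81, [335, 216, 53, 34])] [(0.62, [323.6, 219.3])]
key [(0.59, [135, 235, 17, 20])] [(0.57, [141.2, 234.1])]
holder [(0.84, [141, 238, 44, 43])] [(0.97, [143.2, 234.8])]
stand [(0.87, [340, 217, 106, 88])] [(0.88, [338.2, 216.0])]
latch [(0.64, [336, 214, 52, 40])]
```

View pics/scene1.png

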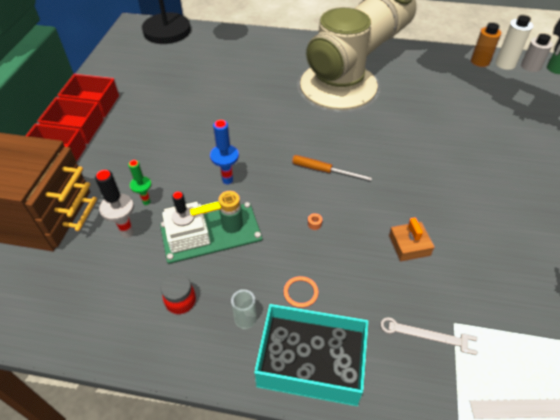

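View pics/top1.png

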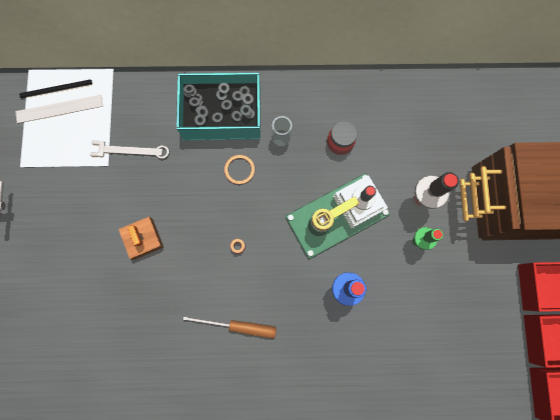

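The scene view shows the stand with the steel rod at (180,205), the knob at (229,198) and the key in its holder at (414,235). In the top view these are at (368,193), (322,220) and (138,236). The blue rod, the green rod and the larger white/steel one are look-alikes.

```bash
cat >> h.py <<'E'
def rect(P):
    (c,s,a)=cv2.minAreaRect((P[:,:2]*1000).astype(np.float32)); return np.round(c,1),np.round(s,1),round(a,1),len(P)
def seg(W,m,z0,z1,cx,cy,r):
    return W[m&(W[...,2]>z0)&(W[...,2]<z1)&(np.hypot(W[...,0]-cx,W[...,1]-cy)<r)]
E
python3 - <<'E'
from h import *
for n,px in [('top',{'holder':(140,240),'knob':(322,220),'rod':(368,193)}),('scene',{'holder':(405,245),'knob':(229,198),'rod':(182,205)})]:
    im,d,c=snap(n); W=cloud(d,c); hsv=cv2.cvtColor(im,cv2.COLOR_RGB2HSV); ok=d>0
    H,S,V=[hsv[...,i].astype(int) for i in range(3)]
    for k,p in px.items(): print(n,k,W[p[1],p[0]].round(4))
    h=W[px['holder'][1],px['holder'][0]]; 
    print('holder top',rect(seg(W,ok,.028,.036,h[0],h[1],.06)))
    k=seg(W,ok&(S>150),.055,.09,h[0],h[1],.06); print('key',rect(k),k[:,2].max())
    g=(H>60)&(H<85)&(S>90); b=W[px['knob'][1],px['knob'][0]]
    f=seg(W,ok&g,.006,.018,b[0],b[1],.2); print('foot',rect(f))
    y=(H>20)&(H<35)&(S>180)
    a=seg(W,ok&y,.08,.097,b[0],b[1],.12); print('arm',rect(a)); 
    kn=seg(W,ok,.099,.108,b[0],b[1],.03); print('knob',rect(kn))
    r=W[px['rod'][1],px['rod'][0]]; red=(S>170)&((H<8)|(H>172))
    q=seg(W,ok&red,.12,.17,r[0],r[1],.04); print('redtop',rect(q),q[:,2].max() if len(q) else 0)
E
```

```text
top holder [0.5394 0.1976 0.0682]
top knob [ 0.573  -0.18    0.0809]
top rod [ 0.6135 -0.2629  0.1488]
holder top (array([549.9, 209.8]), array([71.2, 70.9]), 22.4, 850)
key (array([549.9, 209.8]), array([42.6, 14.9]), 22.5, 165) 0.07747868225715475
foot (array([0., 0.]), array([0., 0.]), 0.0, 0)
arm (array([0., 0.]), array([0., 0.]), 0.0, 0)
knob (array([ 571.8, -179.5]), array([40.7, 41.6]), 88.8, 275)
redtop (array([0., 0.]), array([0., 0.]), 0.0, 0) 0
scene holder [0.5738 0.1973 0.0313]
scene knob [ 0.5665 -0.1802  0.0963]
scene rod [ 0.6265 -0.2589  0.1267]
holder top (array([550.2, 209.9]), array([72.8, 71.1]), 22.5, 706)
key (array([552.4, 210. ]), array([42.3, 14.8]), 25.4, 192) 0.07779412420968505
foot (array([ 600. , -221.4]), array([105.8, 208.3]), 28.4, 1725)
arm (array([ 598.7, -223.2]), array([20. , 63.8]), 29.2, 218)
knob (array([ 573.5, -178.9]), array([42. , 44.3]), 89.0, 250)
redtop (array([ 619.8, -266.4]), array([16.5, 17.8]), 6.5, 59) 0.1522471169751676
```

```bash
cat >> h.py <<'E'
from scipy.spatial.transform import Rotation as Ro
def st():
    s=env.observe(); R=np.array(s['tool_rot']); return s,R,np.array(s['position'])
def goto(p,yaw=None):
    "shift in tool axes to world p; turn (rotvec, tool) to point down with tool y at heading yaw deg (mod 180)"
    s,R,x=st(); print('t',s['time_s'],'pos',x.round(4),'F',np.round(s['ft_force'],1),'w',round(s['grip_width'],4),'q',np.round(s['q'],1))
    print('tooly heading',np.degrees(np.arctan2(R[1,1],R[0,1])).round(2),'zax',R[:,2].round(3),'shift',(R.T@(np.array(p)-x)).round(4))
    if yaw is not None:
        for a in (yaw,yaw+180):
            a=np.radians(a); y=np.array([np.cos(a),np.sin(a),0]); z=np.array([0,0,-1.]); 
            T=np.c_[np.cross(y,z),y,z]; print('turn to',np.degrees(a).round(1),Ro.from_matrix(R.T@T).as_rotvec().round(4))
E
python3 -c "
from h import *
goto([.55,.21,.16],112.5)"
```

```text
t 1.4 pos [0.1492 0.5294 0.2313] F [-0.1 -0.2  0.7] w 0.0855 q [ 61.9  21.8  74.3  -0.   83.9 -12.3]
tooly heading 74.25 zax [ 0.  0. -1.] shift [-0.4724 -0.1986  0.0713]
turn to 112.5 [ 0.      0.     -0.6675]
turn to 292.5 [ 0.     -0.      2.4741]
```

Emit:
{"name": "move_arm", "arguments": {
  "plan": "-0.059 -0.0248 0.005 0 0 0 0.08;-0.059 -0.0248 0.005 0 0 0 0.07;-0.059 -0.0248 0.005 0 0 0 0.06;-0.059 -0.0248 0.005 0 0 0 0.05;-0.059 -0.0248 0.005 0 0 0 0.05;-0.059 -0.0248 0.005 0 0 0 0.05;-0.059 -0.0248 0.005 0 0 0 0.05;-0.059 -0.0248 0.005 0 0 0 0.05;0 0 0 0 0 0.185 0.05;0 0 0 0 0 0.185 0.05;0 0 0 0 0 0.185 0.05;0 0 0 0 0 0.185 0.05"
}}

```text
time_s: 2.9
position: [0.5392, 0.2187, 0.1923]
tool_rot: [[-0.522, 0.853, -0.0], [0.853, 0.522, -0.0], [-0.0, -0.0, -1.0]]
ft_force: [-0.7, 0.3, 0.4]
grip_width: 0.0503
gripper_force: 0.0
```

Emit:
{"name": "move_arm", "arguments": {
  "plan": "0 0 0 0 0 0.185 0.05;0 0 0 0 0 0.185 0.05;0 0 0 0 0 0.185 0.05;0 0 0 0 0 0.185 0.05;0 0 0 0 0 0.185 0.05;0 0 0 0 0 0.185 0.05;0 0 0 0 0 0.185 0.05;0 0 0 0 0 0.185 0.05;0 0 0 0 0 0.185 0.05;0 0 0 0 0 0.069 0.05;0 0 0 0 0 0 0.05"
}}

```text
time_s: 4.28
position: [0.5391, 0.2187, 0.1924]
tool_rot: [[0.924, 0.383, -0.0], [0.383, -0.924, -0.0], [-0.0, 0.0, -1.0]]
ft_force: [-0.0, 0.9, 1.0]
grip_width: 0.0499
gripper_force: 0.0
```

Run:
```python
from h import *
goto([.55,.21,.10],-67.5)
im,d,c=snap('wrist','w1.png'); W=cloud(d,c); ok=d>0
hsv=cv2.cvtColor(im,cv2.COLOR_RGB2HSV)
S=hsv[...,1]
print('cam',(-np.array(c['R']).T@c['t']).round(3))
print('holder',rect(seg(W,ok,.029,.035,.55,.21,.055)))
k=seg(W,ok&(S>150),.068,.08,.55,.21,.05); print('key top',rect(k),np.median(k[:,2]))
```

```text
t 4.275 pos [0.5391 0.2187 0.1924] F [-0.   0.9  1. ] w 0.0499 q [10.4 26.7 72.9 -0.  80.4 77.9]
tooly heading -67.45 zax [-0. -0. -1.] shift [0.0067 0.0122 0.0924]
turn to -67.5 [0.     0.     0.0008]
turn to 112.5 [-1.0000e-04  0.0000e+00 -3.1408e+00]
cam [0.607 0.247 0.335]
holder (array([548.5, 212.1]), array([70.6, 70. ]), 22.7, 3750)
key top (array([549.2, 212.2]), array([41.7, 13. ]), 22.8, 670) 0.07366261896923032
```

View pics/w1.png

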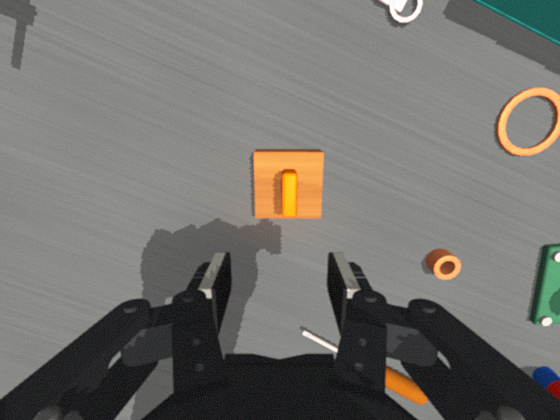

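The wrist view shows the key handle at (289,194) in the holder, with the fingers' midline near column 280. This agrees with the other cameras to 2 mm.

Emit:
{"name": "move_arm", "arguments": {
  "plan": "0.0067 0.0115 0.04 0 0 0 0.05;0 0 0.04 0 0 0 0.05;0 0 0.0174 0 0 0 0.05;0 0 0 0 0 0 0.05"
}}

```text
time_s: 4.82
position: [0.5492, 0.2105, 0.0939]
tool_rot: [[0.923, 0.384, -0.003], [0.384, -0.923, -0.0], [-0.003, -0.001, -1.0]]
ft_force: [0.3, -0.8, 0.4]
grip_width: 0.05
gripper_force: 0.0
```

Run:
```python
from h import *
goto([.5497,.2106,.041],-67.5)
im,d,c=snap('wrist','w2.png'); W=cloud(d,c); ok=d>0
S=cv2.cvtColor(im,cv2.COLOR_RGB2HSV)[...,1]
print('holder',rect(seg(W,ok,.029,.035,.55,.21,.055)))
k=seg(W,ok&(S>150),.068,.08,.55,.21,.05); print('key top',rect(k),np.median(k[:,2]))
# finger tips midpoint in tool frame from cloud
s,R,x=st(); L=(W-x)@R
m=ok&(abs(L[...,2])<.03)&(abs(L[...,1])<.06)&(abs(L[...,0])<.02)&(W[...,2]>.08)
for sg in (1,-1):
    q=L[m&(L[...,1]*sg>0)]; print(sg,len(q),np.percentile(q[:,1],[2,50,98]).round(4) if len(q) else '',q[:,0].mean() if len(q) else '')
```

```text
t 4.825 pos [0.5492 0.2105 0.0939] F [ 0.3 -0.8  0.4] w 0.05 q [ 9.4 33.  79.5  0.  67.7 76.9]
tooly heading -67.44 zax [-0.003 -0.    -1.   ] shift [0.0006 0.0002 0.0529]
turn to -67.5 [-0.0006  0.0026  0.0011]
turn to 112.5 [-4.1000e-03 -1.0000e-03 -3.1405e+00]
holder (array([549.5, 212.5]), array([70.8, 70.3]), 22.3, 7385)
key top (array([550.3, 212.7]), array([41.1, 13.6]), 21.9, 1494) 0.07481813652559896
1 1021 [0.0251 0.0264 0.0384] 0.004465409627174528
-1 1024 [-0.0378 -0.0258 -0.0245] 0.004414201730112798
```

View pics/w2.png

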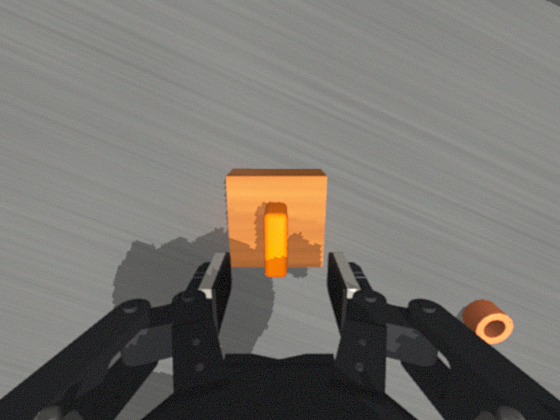

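The close wrist view shows the handle at (276,240), just left of the fingers' midline at column 279, so I'll trim slightly and descend.

Emit:
{"name": "move_arm", "arguments": {
  "plan": "0.0012 -0.0006 0.02 0 0.0026 0 0.05;0 0 0.02 0 0 0 0.05;0 0 0.013 0 0 0 0.05;0 0 0 0 0 0 0.03;0 0 0 0 0 0 0.02;0 0 0 0 0 0 0.01;0 0 0 0 0 0 0.005;0 0 0 0 0 0 0.005",
  "grip_force": 30
}}

```text
time_s: 5.88
position: [0.5511, 0.212, 0.043]
tool_rot: [[0.924, 0.383, 0.004], [0.383, -0.924, 0.002], [0.004, 0.0, -1.0]]
ft_force: [-1.3, 1.7, 6.8]
grip_width: 0.0132
gripper_force: 33.6
```

Run:
```python
from h import *
goto([.55,.21,.041],-67.5)
```

```text
t 5.875 pos [0.5511 0.212  0.043 ] F [-1.3  1.7  6.8] w 0.0132 q [ 9.5 36.7 82.4  0.1 60.7 77. ]
tooly heading -67.49 zax [ 0.004  0.002 -1.   ] shift [-0.0018  0.0014  0.0019]
turn to -67.5 [ 0.0001 -0.0044  0.0002]
turn to 112.5 [ 7.0000e-03  2.0000e-04 -3.1414e+00]
```

Emit:
{"name": "move_arm", "arguments": {
  "plan": "0 0 -0.02 0 0 0 0.005;0 0 -0.04 0 0 0 0.005;0 0 -0.04 0 0 0 0.005;0 0 -0.037 0 0 0 0.005;-0.0185 0.0528 0 0 0 0 0.005;-0.0185 0.0528 0 0 0 0 0.005;-0.0185 0.0528 0 0 0 0 0.005;-0.0185 0.0528 0 0 0 0 0.005;-0.0185 0.0528 0 0 0 0 0.005;-0.0185 0.0528 0 0 0 0 0.005;-0.0185 0.0528 0 0 0 -0.103 0.005;0 0 0 0 0 0 0.005",
  "grip_force": 80
}}

```text
time_s: 7.38
position: [0.5718, -0.1833, 0.1781]
tool_rot: [[0.881, 0.472, 0.002], [0.472, -0.881, 0.0], [0.002, 0.001, -1.0]]
ft_force: [-0.2, 0.7, -1.8]
grip_width: 0.013
gripper_force: 78.3
```

Run:
```python
from h import *
goto([.573,-.179,.18],-61.6)
im,d,c=snap('wrist','w3.png'); W=cloud(d,c); ok=d>0
print([(r['conf'],np.round(r['pixel'],1),atz(c,r['pixel'],.103).round(4)) for r in pinpoint('wrist','socket')[:2]])
print([(r['conf'],np.round(r['pixel'],1)) for r in pinpoint('wrist','key')[:2]])
print('knob',rect(seg(W,ok,.100,.106,.573,-.179,.03)))
H,S,V=[cv2.cvtColor(im,cv2.COLOR_RGB2HSV)[...,i].astype(int) for i in range(3)]
a=seg(W,ok&(H>20)&(H<35)&(S>180),.084,.097,.573,-.179,.13); print('arm',rect(a))
red=(S>170)&((H<8)|(H>172))
print('rodtop',rect(seg(W,ok&red,.13,.16,.62,-.266,.04)))
print('blocktop',rect(seg(W,ok,.07,.08,.62,-.266,.07)))
im,d,c=snap('scene','s2.png'); cv2.imwrite('pics/s2.png',cv2.resize(im[100:300,120:360,::-1],None,fx=3,fy=3))
W=cloud(d,c);s,R,x=st()
k=W[(d>0)&(W[...,2]>.13)&(W[...,2]<.20)&(np.hypot(W[...,0]-x[0],W[...,1]-x[1])<.03)]
for z in np.arange(.135,.2,.006):
    q=k[abs(k[:,2]-z)<.003]; print(round(z,3),len(q),q[:,:2].mean(0).round(4) if len(q) else '')
```

```text
t 7.375 pos [ 0.5718 -0.1833  0.1781] F [-0.2  0.7 -1.8] w 0.013 q [-29.1  29.1  71.1   0.1  79.7  32.7]
tooly heading -61.81 zax [ 0.002  0.    -1.   ] shift [ 0.0031 -0.0032 -0.0019]
turn to -61.6 [ 0.0006 -0.0018 -0.0037]
turn to 118.4 [-2.8000e-03 -9.0000e-04  3.1379e+00]
[(0.77, array([272.2, 214.6]), array([ 0.5723, -0.1755,  0.103 ]))]
[(0.95, array([276.9, 239.6]))]
knob (array([ 572.9, -174.4]), array([40.2, 43.4]), 36.6, 1730)
arm (array([ 597.3, -220.8]), array([17.9, 62.8]), 29.3, 1642)
rodtop (array([ 618., -265.]), array([18.8, 17.7]), 75.7, 621)
blocktop (array([ 617.8, -264.3]), array([70.6, 71. ]), 27.4, 3165)
0.135 0 
0.141 1 [ 0.571  -0.1856]
0.147 6 [ 0.5748 -0.1779]
0.153 9 [ 0.5768 -0.1796]
0.159 17 [ 0.5764 -0.1795]
0.165 14 [ 0.5765 -0.1793]
0.171 2 [ 0.5783 -0.1837]
0.177 2 [ 0.5796 -0.1878]
0.183 14 [ 0.5837 -0.1753]
0.189 43 [ 0.5849 -0.1762]
0.195 44 [ 0.582 -0.177]
```

View pics/w3.png

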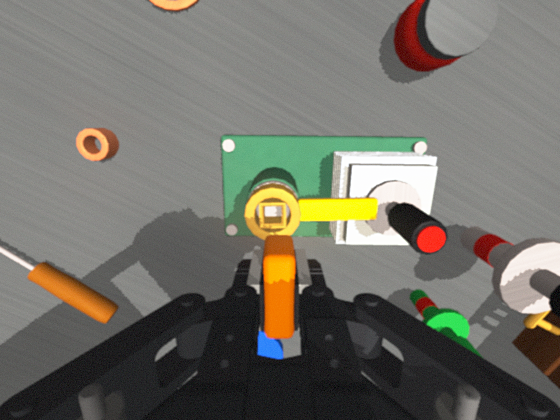

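View pics/s2.png

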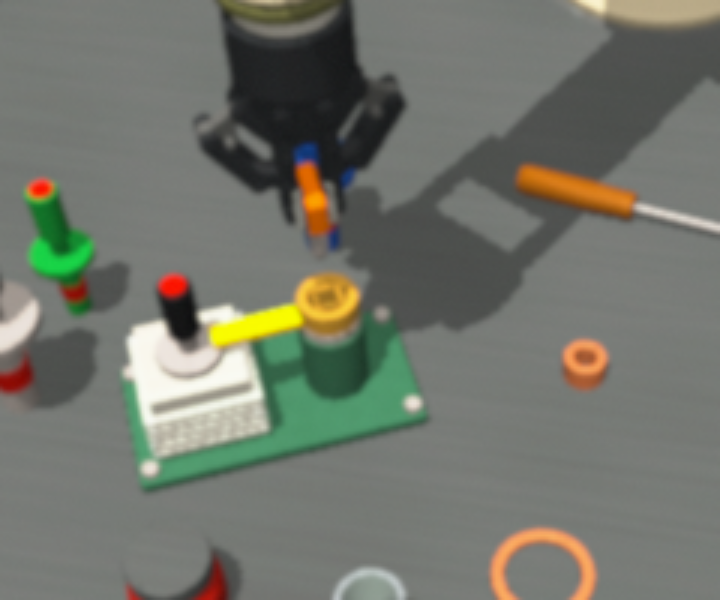

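The wrist view shows the socket at (272,213), the yellow arm at (338,209) and the key held straight at (280,290). In the scene crop the key tip hangs at (318,250), slightly behind the knob at (328,297).

Emit:
{"name": "move_arm", "arguments": {
  "plan": "0.003 -0.0044 0.01 0 -0.002 -0.019 0.005;0 0 0.016 0 0 0 0.005;0 0 0 0 0 0 0.005"
}}

```text
time_s: 7.95
position: [0.5722, -0.1727, 0.1512]
tool_rot: [[0.87, 0.494, -0.002], [0.494, -0.87, 0.001], [-0.001, -0.002, -1.0]]
ft_force: [0.2, 1.0, -0.7]
grip_width: 0.0129
gripper_force: 78.3
```

```bash
cat > m.py <<'E'
from h import *
goto([.5724,-.178,.152],-60.7); s,R,x=st(); zt=x[2]-.037
ims=[]
for n in ['wrist','scene','top']:
    im,d,c=snap(n); W=cloud(d,c)
    a=pinpoint(n,'socket')[:1]; b=pinpoint(n,'key')[:1]
    S=atz(c,a[0]['pixel'],.103) if a else None; K=atz(c,b[0]['pixel'],zt) if b else None
    print(n,'sock',S, a and a[0]['conf'],'tip',K, b and b[0]['conf'])
    if a and b: print('  diff sock-tip tool',(R.T@(S-K)).round(4))
    if K is not None: print('  tip in tool',(R.T@(K-x)).round(4))
    if n=='wrist':
        H=cv2.cvtColor(im,cv2.COLOR_RGB2HSV); m=(d>0)&(H[...,1]>150)&(H[...,0]<20)
        L=((W-x)@R); q=L[m&(L[...,2]<.0)&(L[...,2]>-.045)&(abs(L[...,0])<.04)&(abs(L[...,1])<.02)]
        t=q[q[:,2]<-.028]; print('handle top',rect(t)); 
        A=np.c_[t[:,:2],np.ones(len(t))]; print('tilt x,y',np.linalg.lstsq(A,t[:,2],rcond=None)[0].round(4))
        ims.append(cv2.resize(im[140:340,180:380],(400,400)))
    if n=='scene': ims.append(cv2.resize(im[150:240,190:280],(400,400),interpolation=cv2.INTER_CUBIC))
import sys
cv2.imwrite('pics/'+sys.argv[1],np.hstack(ims)[...,::-1])
E
python3 m.py c1.png
```

```text
t 7.95 pos [ 0.5722 -0.1727  0.1512] F [ 0.2  1.  -0.7] w 0.0129 q [-28.1  30.3  73.7   0.   76.1  32.3]
tooly heading -60.41 zax [-0.002  0.001 -1.   ] shift [-0.0024  0.0047 -0.0008]
turn to -60.7 [-0.0023  0.0011  0.0051]
turn to 119.3 [-1.7000e-03 -3.7000e-03 -3.1365e+00]
wrist sock [ 0.57162278 -0.17684401  0.103     ] 0.85 tip [ 0.5709707  -0.17340261  0.11424517] 0.89
  diff sock-tip tool [-0.0011  0.0033  0.0112]
  tip in tool [-0.0014  0.      0.037 ]
handle top (array([-1.2,  0.9]), array([14.2, 42. ]), 89.3, 2135)
tilt x,y [ 0.0283 -0.0405 -0.0313]
scene sock [ 0.58129596 -0.17665163  0.103     ] 0.71 tip [ 0.56593907 -0.17744602  0.11424517] 0.75
  diff sock-tip tool [0.0138 0.0069 0.0112]
  tip in tool [-0.0077  0.0011  0.037 ]
top sock [ 0.57299821 -0.17500547  0.103     ] 0.46 tip None []
```

View pics/c1.png

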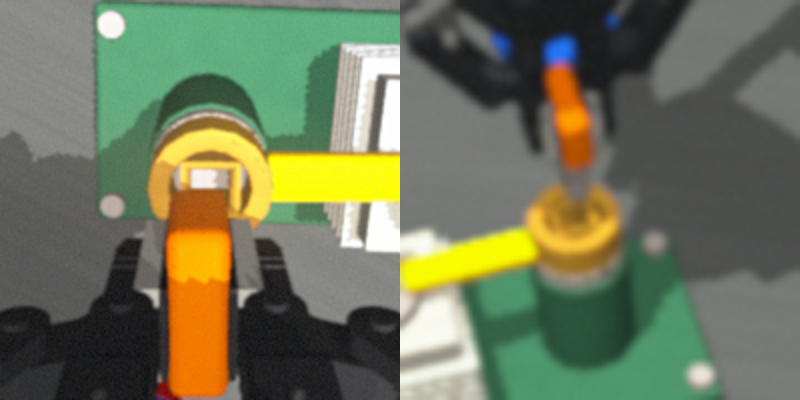

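The crop shows the socket about 3.5 mm to +y of the key shank. I'll fit the knob's rim to pin down x as well.

```bash
cat > k.py <<'E'
from h import *
from scipy.optimize import least_squares
s,R,x=st(); print(x.round(4))
# knob rim: mask of brass/yellow colour on knob -> use cloud of top face; fit outer hull with R=22
for n in ['wrist','scene','top']:
    im,d,c=snap(n); W=cloud(d,c)
    H=cv2.cvtColor(im,cv2.COLOR_RGB2HSV); m=(d>0)&(H[...,1]>110)&(H[...,0]>14)&(H[...,0]<32)
    q=seg(W,m,.098,.108,.573,-.177,.032)
    if len(q)<20: print(n,len(q)); continue
    z=np.median(q[:,2]); p=q[:,:2]*1000
    hull=cv2.convexHull(p.astype(np.float32))[:,0]
    f=lambda a:np.hypot(hull[:,0]-a[0],hull[:,1]-a[1])-a[2]
    r=least_squares(f,[*p.mean(0),22],loss='soft_l1')
    g=least_squares(lambda a:f([*a,21.5]),p.mean(0),loss='soft_l1')
    print(n,len(q),'z',z.round(4),'c',r.x.round(2),'fixedR',g.x.round(2),'tool',(R.T@(np.r_[g.x/1000,.103]-x)).round(4))
E
python3 k.py
```

```text
[ 0.5728 -0.1742  0.1529]
wrist 1642 z 0.1026 c [ 572.24 -177.49   21.4 ] fixedR [ 572.17 -177.52] tool [-0.0022  0.0026  0.0499]
scene 230 z 0.1034 c [ 574.34 -179.03   21.32] fixedR [ 574.31 -179.01] tool [-0.0011  0.0049  0.0499]
top 4
```

Emit:
{"name": "move_arm", "arguments": {
  "plan": "0 0 0 0 0 0 0.005;0 0 0 0 0 0 0.005;0 0 0 0 0 0 0.005;0 0 0 0 0 0 0.005"
}}

```text
time_s: 9.05
position: [0.5727, -0.1741, 0.1526]
tool_rot: [[0.87, 0.492, 0.001], [0.492, -0.87, 0.0], [0.001, 0.0, -1.0]]
ft_force: [0.2, 0.5, -0.5]
grip_width: 0.0128
gripper_force: 78.3
```

```bash
python3 k.py; python3 m.py c2.png; python3 k.py | head -2
```

```text
[ 0.5727 -0.1741  0.1526]
wrist 1658 z 0.1027 c [ 572.03 -177.69   21.58] fixedR [ 572.1  -177.66] tool [-0.0023  0.0027  0.0496]
scene 230 z 0.1035 c [ 574.91 -178.92   21.32] fixedR [ 574.89 -178.91] tool [-0.0005  0.0052  0.0496]
top 4
t 9.2 pos [ 0.5727 -0.1741  0.1526] F [ 0.7  0.4 -0.9] w 0.0128 q [-28.2  30.3  73.5   0.   76.2  32.3]
tooly heading -60.5 zax [ 0.001  0.    -1.   ] shift [-0.0022  0.0032  0.0006]
turn to -60.7 [ 0.0002 -0.0005  0.0035]
turn to 119.3 [ 8.0000e-04  3.0000e-04 -3.1381e+00]
wrist sock [ 0.57163873 -0.17791307  0.103     ] 0.78 tip [ 0.57090471 -0.17674043  0.11562258] 0.92
  diff sock-tip tool [0.0001 0.0014 0.0126]
  tip in tool [-0.0029  0.0014  0.037 ]
handle top (array([-1.3,  0.7]), array([14.1, 41.7]), 90.0, 2070)
tilt x,y [ 0.0205 -0.0352 -0.0305]
scene sock [ 0.57635623 -0.17706423  0.103     ] 0.73 tip [ 0.57484821 -0.17483117  0.11562258] 0.59
  diff sock-tip tool [0.0002 0.0027 0.0126]
  tip in tool [0.0015 0.0017 0.037 ]
top sock None [] tip None []
[ 0.5728 -0.1741  0.1526]
wrist 1661 z 0.1027 c [ 572.31 -177.55   21.39] fixedR [ 572.22 -177.61] tool [-0.0022  0.0027  0.0496]
```

Emit:
{"name": "move_arm", "arguments": {
  "plan": "-0.0012 0.0022 0 0 0 0 0.005;0 0 0.006 0 0 0 0.005;0 0 0.006 0 0 0 0.005;0 0 0.003 0 0 0 0.005;0 0 0.003 0 0 0 0.005;0 0 0 0 0 0 0.005"
}}

```text
time_s: 10.55
position: [0.5727, -0.1766, 0.1344]
tool_rot: [[0.87, 0.492, 0.0], [0.492, -0.87, 0.0], [0.0, -0.0, -1.0]]
ft_force: [-0.3, -0.4, -0.6]
grip_width: 0.0125
gripper_force: 78.3
```

```bash
python3 m.py c3.png
```

```text
t 10.55 pos [ 0.5727 -0.1766  0.1344] F [-0.3 -0.4 -0.6] w 0.0125 q [-28.5  31.4  74.8   0.   73.8  32. ]
tooly heading -60.5 zax [ 0.  0. -1.] shift [-0.001   0.001  -0.0176]
turn to -60.7 [-0.     -0.0003  0.0034]
turn to 119.3 [ 5.0000e-04 -0.0000e+00 -3.1382e+00]
wrist sock [ 0.57140674 -0.17685862  0.103     ] 0.92 tip [ 0.57152621 -0.17624687  0.09742398] 0.91
  diff sock-tip tool [-0.0004  0.0005 -0.0056]
  tip in tool [-0.0009 -0.0009  0.037 ]
handle top (array([-1.5, -2.7]), array([22. , 41.9]), 85.1, 2090)
tilt x,y [ 0.0232 -0.0261 -0.0307]
scene sock [ 0.57686004 -0.17521872  0.103     ] 0.95 tip [ 0.57236395 -0.1820491   0.09742398] 0.63
  diff sock-tip tool [ 0.0073 -0.0037 -0.0056]
  tip in tool [-0.003   0.0046  0.037 ]
top sock None [] tip None []
```

View pics/c3.png

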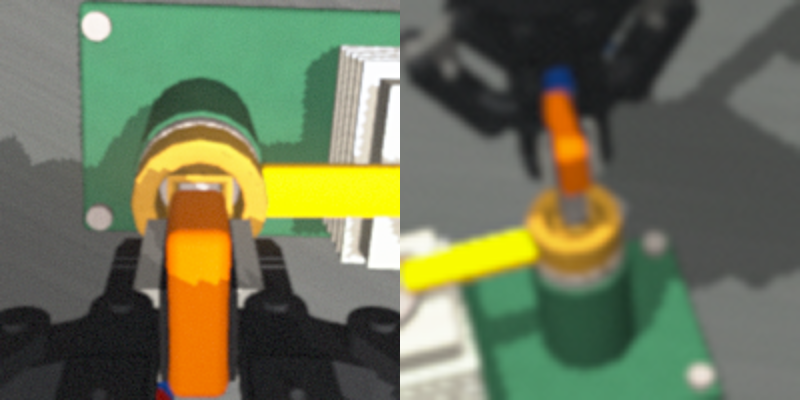

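The crop shows the shank entering the socket, aligned at column 200, with no contact force. I'll continue down.

Emit:
{"name": "move_arm", "arguments": {
  "plan": "0 0 0.003 0 0 0 0.005;0 0 0.003 0 0 0 0.005;0 0 0 0 0 0 0.005"
}}

```text
time_s: 11.38
position: [0.5727, -0.1766, 0.1283]
tool_rot: [[0.87, 0.492, 0.0], [0.492, -0.87, 0.0], [0.0, -0.0, -1.0]]
ft_force: [-0.1, -0.1, -0.7]
grip_width: 0.0127
gripper_force: 78.3
```

Emit:
{"name": "move_arm", "arguments": {
  "plan": "0 0 0.003 0 0 0 0.005;0 0 0.003 0 0 0 0.005;0 0 0.002 0 0 0 0.005;0 0 0 0 0 0 0.005"
}}

```text
time_s: 11.88
position: [0.5728, -0.1766, 0.1205]
tool_rot: [[0.87, 0.492, 0.0], [0.492, -0.87, 0.0], [0.0, 0.0, -1.0]]
ft_force: [-0.9, 0.6, -1.2]
grip_width: 0.0126
gripper_force: 78.3
```

Emit:
{"name": "move_arm", "arguments": {
  "plan": "0 0 0.001 0 0 0 0.005;0 0 0.001 0 0 0 0.005;0 0 0.001 0 0 0 0.005;0 0 0 0 0 0 0.005"
}}

```text
time_s: 12.38
position: [0.5731, -0.1767, 0.1198]
tool_rot: [[0.87, 0.492, 0.003], [0.493, -0.87, -0.001], [0.002, 0.002, -1.0]]
ft_force: [-4.2, 2.0, 14.0]
grip_width: 0.0126
gripper_force: 80.9
```

Emit:
{"name": "move_arm", "arguments": {
  "plan": "0 0 -0.001 0 0 0 0.005;0 -0.0002 0 0 0 -0.18 0.005;0 -0.0002 0 0 0 -0.18 0.005;0 -0.0002 0 0 0 -0.18 0.005;0 -0.0002 0 0 0 -0.18 0.005;0 -0.0002 0 0 0 -0.18 0.005;0 -0.0002 0 0 0 -0.18 0.005;0 0 0 0 0 0 0.005"
}}

```text
time_s: 13.38
position: [0.5727, -0.176, 0.12]
tool_rot: [[-0.026, 1.0, 0.004], [1.0, 0.026, -0.001], [-0.001, 0.004, -1.0]]
ft_force: [0.0, 2.1, 6.2]
grip_width: 0.013
gripper_force: 79.5
```

```bash
cat > t.py <<'E'
from h import *
goto([.5727,-.1766,.12],13.8); s=st()[0]; print('torque',np.round(s['wrist_torque'],2),s['gripper_force'])
im,d,c=snap('top'); W=cloud(d,c); hsv=cv2.cvtColor(im,cv2.COLOR_RGB2HSV); H,S,V=[hsv[...,i].astype(int) for i in range(3)]
im,d,c=snap('scene'); W=cloud(d,c); hsv=cv2.cvtColor(im,cv2.COLOR_RGB2HSV); H,S,V=[hsv[...,i].astype(int) for i in range(3)]
a=seg(W,(d>0)&(H>20)&(H<35)&(S>180),.082,.097,.573,-.178,.1); a=a[np.hypot(a[:,0]-.573,a[:,1]+.178)>.028]
print('arm',rect(a), 'heading',np.degrees(np.arctan2(*(a[:,:2].mean(0)-[.573,-.178])[::-1])).round(1))
cv2.imwrite('pics/t_%d.png'%(s['time_s']*100),cv2.resize(im[100:300,120:360,::-1],None,fx=3,fy=3))
E
python3 t.py
```

```text
t 13.375 pos [ 0.5727 -0.176   0.12  ] F [0.  2.1 6.2] w 0.013 q [-28.4  32.1  76.1   0.1  71.6 -29.9]
tooly heading 1.49 zax [ 0.004 -0.001 -1.   ] shift [-0.0006 -0.     -0.    ]
turn to 13.8 [ 0.0036  0.0012 -0.2148]
turn to 193.8 [ 1.8000e-03 -5.2000e-03  2.9268e+00]
torque [ 0.34 -0.07 -0.02] 79.47762966156006
arm (array([ 627.9, -188.8]), array([17.6, 58.3]), 79.5, 208) heading -10.6
```

Emit:
{"name": "move_arm", "arguments": {
  "plan": "0 -0.0002 0 0 0 -0.18 0.005;0 -0.0002 0 0 0 -0.15 0.005;0 0 0 0 0 -0.08 0.005;0 0 0 0 0 -0.03 0.005;0 0 0 0 0 0 0.005"
}}

```text
time_s: 14.1
position: [0.5722, -0.176, 0.12]
tool_rot: [[-0.448, 0.894, 0.003], [0.894, 0.448, -0.001], [-0.002, 0.003, -1.0]]
ft_force: [-0.2, 2.7, 6.9]
grip_width: 0.0129
gripper_force: 79.6
```

```bash
python3 t.py
```

```text
t 14.1 pos [ 0.5722 -0.176   0.12  ] F [-0.2  2.7  6.9] w 0.0129 q [-28.4  32.1  76.2   0.1  71.6 -55.1]
tooly heading 26.6 zax [ 0.003 -0.001 -1.   ] shift [-0.0008  0.0002 -0.    ]
turn to 13.8 [0.0029 0.0017 0.2233]
turn to 193.8 [-2.5000e-03  4.3000e-03 -2.9182e+00]
torque [ 0.37  0.02 -0.09] 79.55247759819031
arm (array([ 628.3, -167.6]), array([57.4, 18.3]), 10.1, 206) heading 10.9
```

Emit:
{"name": "move_arm", "arguments": {
  "plan": "0 0 0 0 0 -0.03 0.005;0 0 0 0 0 -0.03 0.005;0 0 0 0 0 -0.03 0.005;0 0 0 0 0 0 0.005"
}}

```text
time_s: 14.7
position: [0.5721, -0.176, 0.12]
tool_rot: [[-0.526, 0.851, 0.003], [0.851, 0.526, -0.0], [-0.002, 0.002, -1.0]]
ft_force: [-0.2, 2.0, 7.2]
grip_width: 0.0128
gripper_force: 79.7
```

```bash
python3 t.py
```

```text
t 14.7 pos [ 0.5721 -0.176   0.12  ] F [-0.2  2.   7.2] w 0.0128 q [-28.4  32.1  76.2   0.1  71.6 -60.2]
tooly heading 31.72 zax [ 0.003 -0.    -1.   ] shift [-0.0009  0.0002 -0.    ]
turn to 13.8 [0.0027 0.0016 0.3128]
turn to 193.8 [-2.3000e-03  3.9000e-03 -2.8288e+00]
torque [ 0.43  0.06 -0.35] 79.67537999153137
arm (array([ 628.1, -167.6]), array([56.8, 18.1]), 10.9, 206) heading 10.9
```

The arm no longer moves and the torque has jumped, so the latch is at its stop. I'll release, rise, and shift over the rod.

Emit:
{"name": "move_arm", "arguments": {
  "plan": "0 0 0 0 0 0.05 0.005;0 0 0 0 0 0 0.03;0 0 0 0 0 0 0.05;0 0 0 0 0 0 0.05;0 0 -0.01 0 0 0 0.05;0 0 -0.02 0 0 0 0.05;0 0 -0.022 0 0 0 0.05;0 0 0 0 0 0 0.05"
}}

```text
time_s: 15.8
position: [0.5721, -0.1764, 0.1725]
tool_rot: [[-0.483, 0.876, 0.004], [0.876, 0.483, -0.002], [-0.004, 0.003, -1.0]]
ft_force: [0.5, 0.1, -0.4]
grip_width: 0.0497
gripper_force: 0.0
```

```bash
python3 t.py; python3 -c "
from h import *
goto([.6181,-.2661,.172],27.3)"; ls pics
```

```text
t 15.8 pos [ 0.5721 -0.1764  0.1725] F [ 0.5  0.1 -0.4] w 0.0497 q [-28.5  29.2  72.    0.   78.6 -57.4]
tooly heading 28.89 zax [ 0.004 -0.002 -1.   ] shift [-0.0003  0.0002  0.0526]
turn to 13.8 [0.0032 0.0033 0.2633]
turn to 193.8 [-0.0048  0.0046 -2.8783]
torque [ 0.01  0.01 -0.01] 0.0
arm (array([ 628.5, -167.6]), array([56.1, 17.8]), 10.5, 203) heading 11.0
t 15.9 pos [ 0.5713 -0.1759  0.1703] F [-0.3 -0.4 -0.9] w 0.0503 q [-28.5  29.3  72.2   0.   78.5 -57.3]
tooly heading 28.88 zax [ 0.  0. -1.] shift [-0.1016 -0.0025 -0.0018]
turn to 27.3 [ 0.0004 -0.0001  0.0276]
turn to 207.3 [ 1.000e-04  6.000e-04 -3.114e+00]
c1.png
c2.png
c3.png
s2.png
scene1.png
t_1337.png
t_1410.png
t_1470.png
t_1580.png
top1.png
w1.png
w2.png
w3.png
```

Emit:
{"name": "move_arm", "arguments": {
  "plan": "-0.034 -0.0008 0 0 0 0.0276 0.05;-0.034 -0.0008 0 0 0 0 0.05;-0.0336 -0.0008 0 0 0 0 0.05;0 0 0 0 0 0 0.05;0 0 0 0 0 0 0.05;0 0 0 0 0 0 0.05"
}}

```text
time_s: 16.65
position: [0.6165, -0.266, 0.1706]
tool_rot: [[-0.459, 0.888, 0.0], [0.888, 0.459, 0.0], [0.0, 0.0, -1.0]]
ft_force: [-0.1, 0.7, 0.6]
grip_width: 0.0497
gripper_force: 0.0
```

```bash
cat > r.py <<'E'
from h import *
goto([.6181,-.2661,.104],27.3); s,R,x=st(); ims=[]
for n in ['wrist','scene']:
    im,d,c=snap(n); W=cloud(d,c); H,S,V=[cv2.cvtColor(im,cv2.COLOR_RGB2HSV)[...,i].astype(int) for i in range(3)]
    red=(d>0)&(S>150)&((H<9)|(H>171))
    q=seg(W,red,.13,.2,.618,-.266,.035)
    if len(q)>5: t=q[q[:,2]>np.median(q[:,2])-.004]; r=rect(t); print(n,'redtop',r,'z',np.median(t[:,2]).round(4),'tool',(R.T@(np.r_[r[0]/1000,.146]-x)).round(4))
    k=seg(W,(d>0)&(S>150)&(H>5)&(H<20),.13,.17,.573,-.177,.035); print(n,'key handle',rect(k),k[:,2].max() if len(k) else '')
    ims.append(cv2.resize(im[110:410,130:430],(400,400)) if n=='wrist' else cv2.resize(im[150:250,160:260],(400,400),interpolation=cv2.INTER_CUBIC))
import sys; cv2.imwrite('pics/'+sys.argv[1],np.hstack(ims)[...,::-1])
E
python3 r.py r1.png
```

```text
t 16.65 pos [ 0.6165 -0.266   0.1706] F [-0.1  0.7  0.6] w 0.0497 q [-33.4  36.6  58.3   0.   85.  -60.8]
tooly heading 27.34 zax [ 0.  0. -1.] shift [-0.0008  0.0014  0.0666]
turn to 27.3 [ 0.0004 -0.0003  0.0008]
turn to 207.3 [ 5.0000e-04  6.0000e-04 -3.1408e+00]
wrist redtop (array([ 609.8, -270.8]), array([35.8, 21.3]), 27.3, 618) z 0.1481 tool [-0.0012 -0.0081  0.0246]
wrist key handle (array([ 572.1, -178. ]), array([14. , 41.7]), 28.2, 1449) 0.15311271462122517
scene redtop (array([ 632.8, -257.6]), array([25. , 10.9]), 40.8, 21) z 0.1474 tool [-0.      0.0183  0.0246]
scene key handle (array([ 574.3, -178.5]), array([15.8, 41.4]), 25.8, 235) 0.15536273572397097
```

View pics/r1.png

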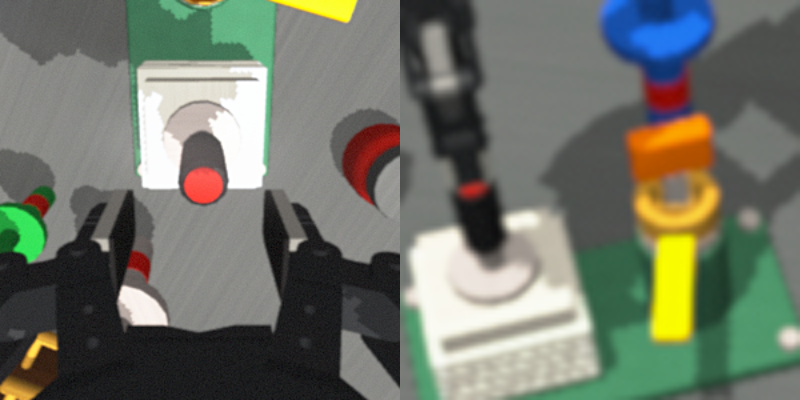

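The crop shows the rod top at (203,185), centred between the fingers. The key is upright and home, and the yellow arm is swung clear. I'll check the clearance to neighbours before descending.

Run:
```python
from h import *
s,R,x=st()
for n in ['scene','top']:
    im,d,c=snap(n); W=cloud(d,c); L=(W-x)@R
    for p in ([(110,203),(103,178),(140,185),(135,165),(228,150)] if n=='scene' else [(450,181),(432,192),(437,234),(425,240),(465,190)]): print(n,p,W[p[1],p[0]].round(3),'tool',L[p[1],p[0]].round(3))
```

```text
scene (110, 203) [ 0.638 -0.411  0.114] tool [-0.138 -0.048  0.057]
scene (103, 178) [ 0.638 -0.403  0.19 ] tool [-0.131 -0.044 -0.019]
scene (140, 185) [ 0.54  -0.396  0.067] tool [-0.08  -0.127  0.104]
scene (135, 165) [ 0.538 -0.393  0.128] tool [-0.076 -0.128  0.042]
scene (228, 150) [ 0.424 -0.219  0.095] tool [ 0.13  -0.15   0.076]
top (450, 181) [ 0.553 -0.285  0.476] tool [ 0.013 -0.065 -0.305]
top (432, 192) [ 0.546 -0.273  0.449] tool [ 0.027 -0.065 -0.278]
top (437, 234) [ 0.534 -0.397  0.131] tool [-0.078 -0.134  0.04 ]
top (425, 240) [ 0.484 -0.251  0.473] tool [ 0.074 -0.11  -0.303]
top (465, 190) [ 0.64  -0.5    0.045] tool [-0.219 -0.087  0.126]
```

Emit:
{"name": "move_arm", "arguments": {
  "plan": "-0.0008 0.0014 0.01 0 0 0 0.05;0 0 0.02 0 0 0 0.05;0 0 0.02 0 0 0 0.05;0 0 0.0166 0 0 0 0.05;0 0 0 0 0 0 0.05;0 0 0 0 0 0 0.05"
}}

```text
time_s: 17.6
position: [0.6187, -0.2672, 0.1047]
tool_rot: [[-0.459, 0.889, 0.002], [0.889, 0.459, -0.001], [-0.001, 0.001, -1.0]]
ft_force: [-1.5, 0.4, -0.5]
grip_width: 0.05
gripper_force: 0.0
```

Run:
```python
from h import *
goto([.6181,-.2661,.104],27.3)
im,d,c=snap('wrist')
s,R,x=st(); W=cloud(d,c); L=(W-x)@R; H=cv2.cvtColor(im,cv2.COLOR_RGB2HSV)
m=((d>0)&(H[...,1]>150)&((H[...,0]<9)|(H[...,0]>171))&(abs(L[...,0])<.03)&(abs(L[...,1])<.03)&(W[...,2]>.13)).astype(np.uint8)
q=L[m>0]; print(len(q),rect(q),np.median(q[:,2]))
cv2.imwrite('pics/r2.png',im[...,::-1])
```

```text
t 17.6 pos [ 0.6187 -0.2672  0.1047] F [-1.5  0.4 -0.5] w 0.05 q [-33.4  39.9  63.1   0.   76.8 -60.7]
tooly heading 27.3 zax [ 0.002 -0.001 -1.   ] shift [ 0.0013 -0.      0.0007]
turn to 27.3 [ 0.0011  0.0013 -0.0001]
turn to 207.3 [ 2.0000e-03 -1.8000e-03  3.1415e+00]
1490 (array([-1.6,  0.3]), array([22.2, 47.1]), 22.6, 1490) -0.043116650063695805
```

View pics/r2.png

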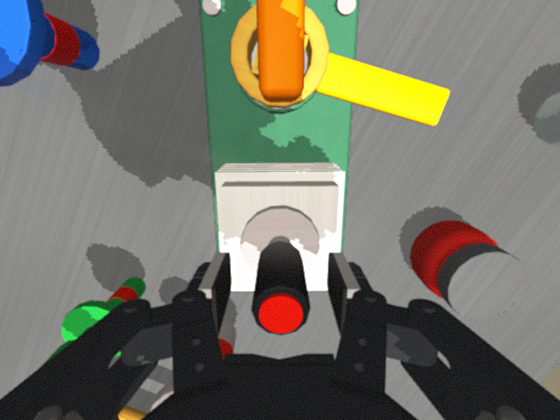

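The rod top at (281,313) is centred between the pads, so I'll close.

Emit:
{"name": "move_arm", "arguments": {
  "plan": "0 0 0 0 0 0 0.035;0 0 0 0 0 0 0.026;0 0 0 0 0 0 0.018;0 0 0 0 0 0 0.01;0 0 0 0 0 0 0.01;0 0 0 0 0 0 0.01",
  "grip_force": 60
}}

```text
time_s: 18.4
position: [0.6187, -0.2671, 0.1046]
tool_rot: [[-0.459, 0.889, 0.002], [0.889, 0.459, -0.0], [-0.001, 0.001, -1.0]]
ft_force: [1.4, 1.5, 5.0]
grip_width: 0.0229
gripper_force: 58.5
```

```bash
python3 -c "
from h import *
goto([.6181,-.2661,.136],27.3)"
```

```text
t 18.4 pos [ 0.6187 -0.2671  0.1046] F [1.4 1.5 5. ] w 0.0229 q [-33.4  39.9  63.2   0.   76.8 -60.7]
tooly heading 27.3 zax [ 0.002 -0.    -1.   ] shift [ 0.0011 -0.     -0.0314]
turn to 27.3 [0.0013 0.0011 0.    ]
turn to 207.3 [-1.7000e-03  2.0000e-03 -3.1416e+00]
```

Emit:
{"name": "move_arm", "arguments": {
  "plan": "0 0 -0.002 0 0 0 0.01;0 0 -0.003 0 0 0 0.01;0 0 -0.004 0 0 0 0.01;0 0 -0.004 0 0 0 0.01;0 0 -0.003 0 0 0 0.01;0 0 0 0 0 0 0.01;0 0 0 0 0 0 0.01"
}}

```text
time_s: 19.27
position: [0.6183, -0.267, 0.12]
tool_rot: [[-0.459, 0.889, 0.0], [0.889, 0.459, 0.0], [-0.0, 0.0, -1.0]]
ft_force: [0.1, 0.9, -2.6]
grip_width: 0.0228
gripper_force: 58.9
```

Emit:
{"name": "move_arm", "arguments": {
  "plan": "0 0 -0.004 0 0 0 0.01;0 0 -0.004 0 0 0 0.01;0 0 -0.004 0 0 0 0.01;0 0 -0.003 0 0 0 0.01;0 0 -0.0016 0 0 0 0.01;0 0 0 0 0 0 0.01;0 0 0 0 0 0 0.01;0 0 0 0 0 0 0.01"
}}

```text
time_s: 20.27
position: [0.6183, -0.267, 0.1365]
tool_rot: [[-0.459, 0.889, 0.0], [0.889, 0.459, 0.0], [-0.0, 0.0, -1.0]]
ft_force: [0.2, 0.2, -3.0]
grip_width: 0.0226
gripper_force: 58.9
```

Run:
```python
from h import *
goto([.6183,-.267,.1366],27.3)
im,d,c=snap('scene')
cv2.imwrite('pics/f.png',cv2.resize(im[150:250,140:260,::-1],None,fx=5,fy=5,interpolation=cv2.INTER_CUBIC))
W=cloud(d,c); H,S,V=[cv2.cvtColor(im,cv2.COLOR_RGB2HSV)[...,i].astype(int) for i in range(3)]
q=seg(W,(d>0)&(S>150)&((H<9)|(H>171)),.06,.13,.618,-.266,.035); print('band z',len(q),np.percentile(q[:,2],[2,50,98]).round(4))
# collar (top face z expected .115): rim points light, low saturation
q=seg(W,(d>0)&(S<60),.1,.125,.618,-.266,.03); print('collar z',len(q),np.percentile(q[:,2],[5,25,50,75,95]).round(4))
```

```text
t 20.275 pos [ 0.6183 -0.267   0.1365] F [ 0.2  0.2 -3. ] w 0.0226 q [-33.4  38.3  60.8   0.   80.8 -60.7]
tooly heading 27.3 zax [ 0.  0. -1.] shift [ 0.     -0.     -0.0001]
turn to 27.3 [ 0.0004  0.0001 -0.    ]
turn to 207.3 [ 1.0000e-04 -7.0000e-04  3.1416e+00]
band z 12 [0.0758 0.0799 0.0829]
collar z 294 [0.1111 0.1148 0.1161 0.1171 0.1189]
```

View pics/f.png

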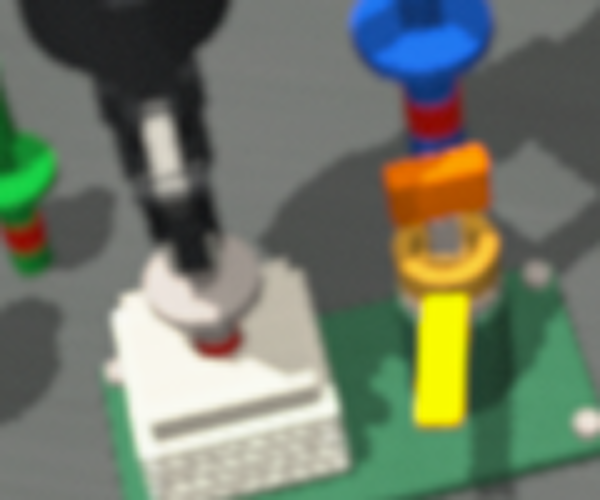

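The final view shows the collar lifted to (203,285) with the lower red band just showing at the bore mouth (215,345). The band spans z of about 75.8 to 83 mm, which matches half of it showing. The key is home, the arm is swung clear and the hold is steady.

```bash
python3 -c "
from rig import env
print(env.close_job())"
```

```text
the job is handed in; nothing more can be done
None
```

The job is handed in: the key is fully home in the knob and turned counter-clockwise to its stop with the latch arm clear, and the rod is lifted 32 mm without binding and held steady with about half of the red band showing at the bore mouth.

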